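# Set the soldering station's thumbwheel and shut its guard

## Task

Roll the black thumbwheel on top of the soldering station with a fingertip until the white needle in its guard lines up, along the scale, with the tip of the cone-shaped marker (not the square one). Then push the sliding hood fully shut over the wheel, leaving the setting as it is. Press the wheel gently (less than 14 N, the wheel's axle is delicate), never push the station or its hood with 20 N or more, and leave the things around it alone.

Things in the scene. Friction and masses are not known exactly. Their poses are not given: they have to be found in the camera images.
- station: Green and grey soldering station, a box 190 mm in its x by 150 mm in its y, fixed to the bench. Its level top panel is 80 mm above the bench. Origin: on the bench directly below the centre of the wheel slot; the box reaches from x = -105 mm to +85 mm and y = -75 to +75 mm. Its x points from the hood over the wheel to the needle guard, z up.
- wheel_slot (a point): Centre of the slot (12 mm in x, 46 mm in y) in the top panel, at the panel's surface; axes as the station's. Through it stands the edge of a black ribbed thumbwheel, 44 mm in diameter, 8 mm wide, its axle along x right below this point. How far the rim's top stands above the panel differs between stations (6 to 16 mm) and is not measured: find it by touch.
- wheel (a joint): Turn of the wheel (rad), 0 with the needle upright, + when the rim's top goes to the station's +y; 1 mm of rim travel is 0.045 rad. Drag about 2.5 N at the rim, stays where left; fingertip friction varies, 6 to 10 N of steady downward pressure rolls it without slip. Its axle is sprung: it sinks 1 mm per 10 N. It may need several strokes; lift off between them.
- needle_tip (a point): Tip of the white needle, 3 mm wide with a 13 mm bar along x at its tip, that turns with the wheel inside a steel guard open on top (25 mm in x, 87 mm in y, 30 mm high over the panel), 45 mm beyond the slot in x. It swings like the rim's top: its station y changes by roughly 1 to 1.5 mm for each 1 mm of rim travel, the same way.
- cone_marker: Brass marker clipped to the guard's far top bar: a lying cone, 13 mm wide at its base, its sharp end towards the station's -x, 37 mm above the panel. Fixed. Origin at the sharp tip; axes as the station's. Set when the needle's tip has the same station y as this tip (lined up seen from straight above), within 3 mm.
- blunt_marker: The other marker on that bar, a square brass block 13 mm wide with a flat end. Fixed; not the one to set to. Origin at the middle of its flat end. Either marker can be on the left or the right.
- hood (a joint): Sliding guard hood of dark steel, a bridge 30 mm in x, 62 mm in y and 22 mm high over the panel. 0 = fully shut (centred over the wheel, at its stop), grows as it slides towards the station's -x; starts open at 0.046 to 0.052 (m). Friction about 2.5 N. The stop at 0 is hard; within 3 mm of it is shut.
- hood_push (a point): Middle of the hood's flat upright wall on its -x side, 8.5 mm above the panel: push here towards the station's +x to shut the hood. The wall is 62 mm wide and 19 mm high. Shut, this point lies 15 mm from the slot's centre towards -x.
- spool: Solder spool, 56 mm in diameter, 40 mm high, standing beside the station; leave it alone. Origin under its centre.
- screwdriver: Screwdriver lying on the bench beside the station; leave it alone.
- jar: Small flux jar, 48 mm in diameter, 50 mm high, beside the station; leave it alone. Origin under its centre.
Mind the look-alikes: they are no part of the job. What is shaped like the station but blue, brown or purple is not meant.

How it is judged:
On the way, in this order (a step that is already met when the one before it is completed fails the run):
1. the needle has been set to the cone marker by the wheel and stays there with the fingers off the station (y of needle_tip in the frame of cone_marker between -0.003 and 0.003 m and contact force between the fingers and station below 0.1 N), for 0.3 s.
2. the hood has been pushed shut over the wheel (value of joint hood below 0.003 m), for 0.2 s.
At the end, for the whole second after the job is handed in: The needle's tip is level with the cone marker's tip to within 3 mm along the scale, and the hood is shut to within 3 mm of its stop (y of needle_tip in the frame of cone_marker between -0.003 and 0.003 m and value of joint hood below 0.003 m); the robot touches nothing.
It fails at once if the wheel is pressed with more than 14 N (any touch of the station while the hood is still wide open) (value of joint hood above 0.04 m and contact force between the fingers and station above 14 N).
It fails at once if the station or its hood is pushed with more than 20 N (contact force between any of the fingers, the arm and station above 20 N).
It fails at once if a bystander is shifted more than 15 mm (distance of any of spool, screwdriver, jar from where it was at the start of the episode above 0.015 m).
It also fails if it takes over 45 s, if anything falls off the work surface, if the arm or the gripper's body presses on something with over 40 N, if the wrist force passes 120 N, or if a joint passes its speed limit or range.

## Robot

A 6-joint arm with a two-finger parallel gripper is mounted at the origin on the work surface. World frame = base frame: x ahead of the robot, y to its left, z up, the work surface at z = 0. Lengths are in m, angles in rad, forces in N, time in s.
With the tool pointing down it reaches from about 0.25 to 0.775 m from the base axis. Payload 4 kg.
Tool frame: the origin (TCP) lies at the very end of the fingers, on their centre line; the grasp point (between the pads) lies 19 mm behind it; z points along the fingers, y is the line along which they close (so a half turn about z gives the same grasp; the last joint's range is limited). The gripper opens to 94 mm and grips with 3 to 60 N. Pads are 16 mm wide; open, the fingers measure 119 mm over their backs; the gripper's body (75 mm by 177 mm) begins 78 mm behind the grasp point.
Start: joints at [1.183, 0.087, 1.371, -0, 1.684, -0.103], TCP at [0.155, 0.528, 0.206] pointing down, gripper open.
Joint ranges: [-3.1, 3.1], [-0.76, 2.03], [0.27, 2.55], [-1.08, 4.22], [0.17, 2.65], [-2.57, 2.57]. Speed limits (rad/s): [2.79, 2.79, 3.14, 3.14, 3.14, 3.14].

## Interface

Orientations are given as [roll, pitch, yaw] about the fixed x, y, z axes, in that order (R = Rz(yaw) Ry(pitch) Rx(roll)).
In Python, from bench import robot gives the robot as it stands. The module is installed in compiled form; this text tells all that it offers.
- The arm moves only by the tool move_arm, never from a script. Its argument "deltas" is one flat list of numbers, 7 for each row, row after row: the turn, a rotation vector about the tool's x, y, z in rad, then the shift along the tool's x, y, z in cm, then the closure, from -1 (fully open) to 1 (shut). A call has 1 to 8 rows; each row is the pose to reach, as a shift and turn from the pose commanded when the call began, along the tool's axes at that moment; what a row does not reach only later rows make up. A row lasts 1/10 s, in which the tool goes at most 50 mm and 8.59 degrees, less where a joint would pass 70% of its speed; a pose out of reach is approached as far as the arm can. A call with a gripper value outside its range is refused whole. The fingers move at their own pace and stop on an object; the grip force is fixed at half the most. Time passes only in rows, so rows that repeat a pose let the fingers close. It gives the time, the measured TCP pose, the force, the opening and the grip force at its end, in the units of the state.
- robot.get_obs(): the state, without advancing time (a new reading comes with each control period).
- robot.snapshot(name): name is "scene" or "top"; returns a dict with "image" (384x512x3 uint8, red, green, blue), "depth" (384x512 float32, m along the optical axis (not along the pixel's ray), 0 where there is no reading), "fov_y" (degrees; the focal length in pixels is half the picture's height over the tangent of half this angle, whatever the lens; pixels are square), "cx", "cy" (the principal point, pixels), "D" ([k1, k2, p1, p2, k3] as OpenCV has them; the pictures are not rectified), "origin" and "orientation" of the camera in the world. Camera axes: x right, y up, looking along -z (the intrinsics and any distortion apply to the point x, -y, -z); pixel columns grow to the right and rows downward; lengths in m; the calibration is good to about 2 mm. A picture is of the moment at which its call begins.
- robot.close_job(): hands the job in; it is judged then, once.
The state is a dict: "time": time; "joint_positions": joint angles; "qvel": joint speeds; "joint_torque": joint torques, N m; "tool_pos": TCP position; "ee_rot": TCP orientation; "wrist_force": force on the tool from outside, world axes, zero at the start; "wrist_torque": the same for the moment, N m; "width": finger opening in m; "finger_force": force on a finger pad.
Only numpy, scipy, OpenCV 4.12 (cv2) and the standard library are available. Lean on these libraries where they do the work, as an engineer would, in place of code of your own. Each camera call takes 0.05 s, during which the arm holds its last target. There are 200 camera calls.

## Working session

There is one attempt and no reset: what is moved stays moved. The work goes in short steps, Python scripts to look and compute and a tool call to move; the robot and the scene stay as the last step left them, time stands still between calls to the robot, and variables do not carry over. Pictures are saved under pics/ and viewed, at most 10 in all, crops included, and the job is handed in when it is done.

Besides the shell and the picture viewer there is one more tool, called after "Request:" as name(argument=value, ...) on one line, values as JSON. move_arm: Moves the arm, as the interface text tells. Its arguments: {"type":"object","properties":{"deltas":{"type":"array","items":{"type":"number"}}},"required":["deltas"]}

```bash
mkdir -p pics; cat > h.py <<'E'
import numpy as np, cv2
from scipy.spatial.transform import Rotation as R
from bench import robot
def snap(n):
    s=robot.snapshot(n); return s
def campar(s):
    f=192/np.tan(np.radians(s["fov_y"])/2)
    K=np.array([[f,0,s["cx"]],[0,f,s["cy"]],[0,0,1]])
    o=np.array(s["orientation"])
    M=o if o.shape==(3,3) else R.from_euler('xyz',o).as_matrix()
    return K,np.array(s["D"],float),M,np.array(s["origin"])
def rays(s,px):
    K,D,M,o=campar(s)
    u=cv2.undistortPoints(np.array(px,float).reshape(-1,1,2),K,D).reshape(-1,2)
    d=np.c_[u[:,0],-u[:,1],-np.ones(len(u))]
    return o,d@M.T
def plane(s,px,z):
    o,d=rays(s,px); return o+d*((z-o[2])/d[:,2])[:,None]
def dep(s,px):
    o,d=rays(s,px); return np.array([o+dd*s["depth"][int(p[1]),int(p[0])] for p,dd in zip(px,d)])
E
python3 - <<'E'
from h import *
for n in("top","scene"):
    s=snap(n); cv2.imwrite(f"pics/{n}0.png",s["image"][...,::-1]); print(n,s["origin"],s["orientation"],s["fov_y"],s["cx"],s["cy"],s["D"])
    np.savez(f"{n}0.npz",**s)
o=robot.get_obs();print(o)
E
```

```text
top [ 0.38483643 -0.09558039  1.10410353] [ 0.11681993 -0.01771977 -1.59318187] 52.51221561210475 252.09697138433543 192.02992012385602 [-0.03489589  0.          0.          0.          0.        ]
scene [ 1.19205161 -0.51187493  0.64939919] [ 0.97701412 -0.01445349  1.08685656] 53.9853747492836 251.11091714323535 192.6445205590993 [0.03406487 0.         0.         0.         0.        ]
{'time': 0.1, 'joint_positions': array([ 1.18286971e+00,  8.78828224e-02,  1.37208572e+00,  8.33764036e-06,
        1.68357385e+00, -1.03085505e-01]), 'qvel': array([ 0.000254  , -0.00215206, -0.00571859,  0.00140417, -0.00062721,
       -0.000292  ]), 'joint_torque': array([ 2.52714424e-03, -3.41255522e+01, -3.03301227e+01,  7.20430375e-02,
        3.04476614e-02, -1.04667283e-04]), 'tool_pos': array([0.15436383, 0.5273927 , 0.20442909]), 'ee_rot': array([-3.13965413e+00, -2.08875635e-04,  2.85675227e+00]), 'wrist_force': array([-0.50514297, -0.07498654,  0.26277745]), 'wrist_torque': array([-0.0290462 , -0.04487925,  0.00377869]), 'finger_force': 0.0, 'width': 0.09398462261583856}
```

View pics/top0.png

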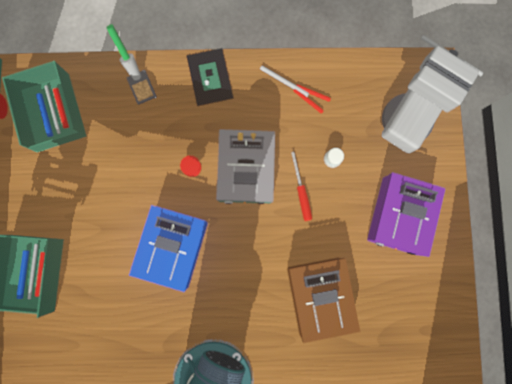

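View pics/scene0.png

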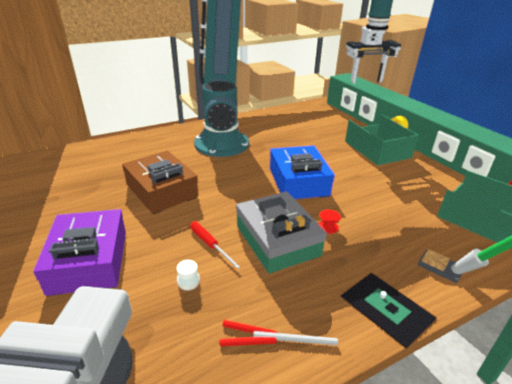

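Candidates in the top view are the grey/green station at (246,166), blue at (169,248), brown at (323,299) and purple at (406,214). I choose the grey/green one. The spool is at (190,166), the jar at (335,157) and the screwdriver at (302,188). The station's +x points up in the picture, towards the guard at (246,143). Next is a close crop from both views.

```bash
python3 - <<'E'
from h import *
t=dict(np.load("top0.npz"));s=dict(np.load("scene0.npz"))
a=cv2.resize(t["image"][120:210,205:290],None,fx=5,fy=5,interpolation=cv2.INTER_CUBIC)
b=cv2.resize(s["image"][185:275,230:330],None,fx=4,fy=5,interpolation=cv2.INTER_CUBIC)[:450]
cv2.imwrite("pics/crop.png",np.hstack([a,cv2.resize(s["image"][185:275,240:315],None,fx=5,fy=5,interpolation=cv2.INTER_CUBIC)])[...,::-1])
for p in [(230,180),(266,180),(230,160),(266,160),(246,168)]: print(p,dep(t,[p])[0].round(4))
# grey top panel by height
H,W=t["depth"].shape
yy,xx=np.mgrid[115:215,200:295]
px=np.c_[xx.ravel(),yy.ravel()]
P=dep(t,px); m=(abs(P[:,2]-.08)<.008)
mm=np.zeros((H,W),np.uint8); mm[px[m][:,1],px[m][:,0]]=255
mm=cv2.morphologyEx(mm,cv2.MORPH_OPEN,np.ones((5,5)))
c=max(cv2.findContours(mm,cv2.RETR_EXTERNAL,cv2.CHAIN_APPROX_NONE)[0],key=cv2.contourArea)
q=plane(t,c.reshape(-1,2)+0.0,.08)
(r)=cv2.minAreaRect((q[:,:2]*1000).astype(np.float32)); print(r, cv2.boxPoints(r)); print("px",cv2.minAreaRect(c))
E
```

```text
(230, 180) [ 0.5384 -0.0583  0.077 ]
(266, 180) [ 0.536  -0.1541  0.0808]
(230, 160) [ 0.5919 -0.0593  0.0805]
(266, 160) [ 0.5902 -0.1556  0.08  ]
(246, 168) [ 0.5692 -0.1016  0.0814]
((577.1505126953125, -101.38655853271484), (149.9947509765625, 190.87486267089844), 86.98771667480469) [[ 477.90384  -171.26508 ]
 [ 668.51495  -181.29556 ]
 [ 676.3972    -31.508041]
 [ 485.78607   -21.477554]]
px ((245.67835998535156, 165.54302978515625), (56.4429931640625, 70.51528930664062), 1.4688007831573486)
```

View pics/crop.png

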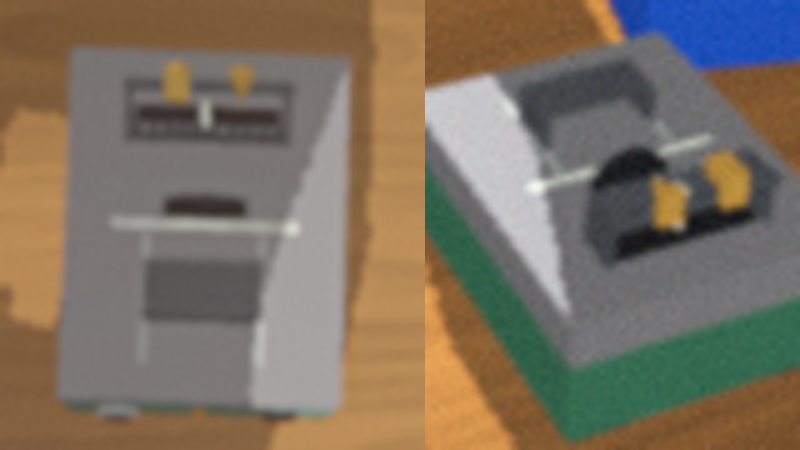

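```bash
cat >> h.py <<'E'
O=np.array([.5871,-.1019]);ya=-.0526
ex=np.array([np.cos(ya),np.sin(ya)]);ey=np.array([-ex[1],ex[0]])
def st(P):
    d=np.atleast_2d(P)[:,:2]-O; return np.c_[d@ex,d@ey,np.atleast_2d(P)[:,2]]*1000
E
python3 - <<'E'
from h import *
np.set_printoptions(linewidth=200,suppress=True)
t=dict(np.load("top0.npz"))
for r in (138,139,140,141,142,143,159,161,163,164,165,167,172,178,184): 
    print(r,[int(round(x)) for x in st(dep(t,[(c,r) for c in range(228,268,2)]))[:,2]])
px=[(253.4,139.4),(240.6,140),(246.2,141.6),(246,161.4),(246,164.5),(246,172),(246,184)]
for p,z in zip(px,(.117,.117,.11,.09,.08,.1,.1)): print(p,st(plane(t,[p],z)).round(1))
# white mask in guard area, sub-pixel via hsv
im=t["image"].astype(int); hsv=cv2.cvtColor(t["image"],cv2.COLOR_RGB2HSV)
print("white");
for r in range(137,148): print(r,[int(x) for x in im[r,238:260].mean(1)])
print("S")
for r in range(130,148): print(r,[int(x) for x in hsv[r,234:260,1]])
E
```

```text
138 [82, 81, 83, 106, 109, 125, 122, 123, 109, 110, 109, 109, 119, 117, 115, 110, 109, 112, 82, 82]
139 [79, 83, 77, 84, 81, 120, 123, 122, 79, 82, 80, 78, 79, 117, 81, 80, 83, 100, 81, 84]
140 [80, 106, 82, 83, 80, 119, 120, 118, 80, 77, 82, 82, 80, 81, 80, 81, 84, 101, 79, 85]
141 [80, 107, 79, 77, 79, 81, 79, 80, 81, 102, 81, 84, 82, 80, 79, 81, 78, 101, 79, 79]
142 [78, 110, 79, 80, 81, 80, 82, 80, 80, 101, 80, 83, 78, 80, 78, 81, 85, 104, 79, 76]
143 [80, 108, 77, 80, 79, 82, 79, 79, 81, 102, 79, 83, 81, 79, 80, 82, 82, 105, 84, 81]
159 [83, 81, 79, 78, 81, 1104, 82, 79, 94, 94, 84, 80, 83, 80, 80, 78, 80, 81, 81, 79]
161 [80, 84, 82, 81, 80, 79, 86, 91, 96, 92, 93, 94, 90, 80, 83, 81, 85, 77, 82, 79]
163 [78, 80, 79, 81, 79, 75, 78, 76, 78, 74, 82, 84, 80, 74, 82, 81, 81, 80, 82, 78]
164 [80, 81, 83, 81, 80, 82, 81, 83, 78, 80, 83, 79, 83, 81, 79, 78, 81, 85, 79, 80]
165 [75, 86, 81, 82, 80, 84, 79, 82, 81, 81, 77, 82, 84, 83, 82, 78, 83, 82, 79, 82]
167 [84, 76, 81, 85, 80, 77, 79, 81, 82, 78, 82, 79, 81, 79, 81, 80, 80, 82, 81, 82]
172 [79, 80, 78, 100, 104, 102, 107, 102, 11
[... 2882 characters left out ...]
0, 20, 19, 21, 32, 36, 22, 17, 17, 17, 20, 17]
142 [57, 56, 48, 51, 39, 43, 40, 38, 43, 41, 24, 15, 18, 23, 45, 49, 46, 41, 41, 47, 43, 40, 40, 43, 32, 36]
143 [45, 42, 50, 46, 46, 40, 41, 46, 47, 41, 27, 17, 16, 22, 47, 53, 56, 57, 53, 57, 53, 59, 60, 61, 60, 53]
144 [21, 23, 26, 22, 27, 23, 23, 24, 24, 23, 24, 17, 15, 19, 29, 33, 33, 35, 39, 38, 38, 34, 41, 42, 42, 42]
145 [18, 12, 17, 14, 18, 15, 12, 15, 12, 12, 15, 16, 14, 16, 21, 17, 21, 23, 22, 18, 19, 21, 18, 18, 22, 21]
146 [17, 19, 18, 18, 16, 19, 16, 16, 19, 16, 17, 15, 15, 16, 18, 16, 14, 16, 15, 17, 15, 15, 17, 15, 14, 17]
147 [21, 15, 18, 15, 18, 15, 12, 16, 19, 19, 20, 19, 16, 19, 19, 22, 22, 19, 22, 22, 22, 22, 19, 23, 22, 19]
```

The white bar behind the wheel is flat paint at panel height (z about 80 mm). The needle is at y≈+2.5 mm and the cone tip at y≈-16.5 mm, so about 15 mm of rim travel towards -y is needed. Depth puts the wheel top near z = 94 mm. I move above the slot with the fingers shut.

Request:
move_arm(deltas=[0,0,-0.12,-7.4,-5.9,0,1,0,0,-0.232,-14.8,-11.8,0,1,0,0,-0.232,-22.2,-17.7,0,1,0,0,-0.232,-29.5,-23.7,0,1,0,0,-0.232,-36.9,-29.6,1,1,0,0,-0.232,-44.3,-35.5,2,1,0,0,-0.232,-51.7,-41.4,4,1,0,0,-0.232,-59.0,-47.5,5,1])

```text
time: 0.9
tool_pos: [0.384, 0.1987, 0.1907]
ee_rot: [3.141, 0.0, 3.089]
wrist_force: [0.7, 0.5, 0.2]
width: 0.0333
finger_force: 0.0
```

```bash
cat >> h.py <<'E'
def state():
    o=robot.get_obs(); p=o["tool_pos"]; print("t",round(o["time"],2),"st",st(p)[0].round(2),"yaw rel",round(o["ee_rot"][2]-np.pi-ya,4),"rpy",np.round(o["ee_rot"],3),"F",np.round(o["wrist_force"],2),"w",round(o["width"],4))
E
python3 -c "
from h import *
state()"
```

```text
t 0.9 st [-218.67  289.48  190.67] yaw rel -0.0 rpy [3.141 0.    3.089] F [0.75 0.55 0.2 ] w 0.0333
```

Request:
move_arm(deltas=[0,0,0,-3.0,-4.0,0,1,0,0,0,-6,-7.8,0.5,1,0,0,0,-9,-11.7,1,1,0,0,0,-12,-15.6,2,1,0,0,0,-15,-19.5,3,1,0,0,0,-18,-23.4,4,1,0,0,0,-21,-27,5,1,0,0,0,-21.7,-28,5,1])

```text
time: 1.7
tool_pos: [0.5856, -0.0943, 0.1373]
ee_rot: [-3.141, -0.005, 3.085]
wrist_force: [-0.1, 0.5, -0.4]
width: 0.0004
finger_force: 0.0
```

```bash
python3 -c "
from h import *
state()"
```

```text
t 1.7 st [ -1.92   7.54 137.34] yaw rel -0.0044 rpy [-3.141 -0.005  3.085] F [-0.06  0.5  -0.44] w 0.0004
```

Request:
move_arm(deltas=[0,0,0,-0.2,0.1,2.0,1,0,0,0,-0.2,0.1,3.4,1,0,0,0,-0.2,0.1,3.7,1,0,0,0,-0.2,0.1,3.7,1])

```text
time: 2.1
tool_pos: [0.5864, -0.0887, 0.1032]
ee_rot: [3.141, -0.002, 3.09]
wrist_force: [-0.6, 0.9, -0.5]
width: 0.0003
finger_force: 0.0
```

```bash
python3 - <<'E'
from h import *
state()
for n in("top","scene"):
    s=snap(n); r=slice(115,205) if n=="top" else slice(175,265); c=slice(205,290) if n=="top" else slice(235,310)
    im=cv2.resize(s["image"][r,c],None,fx=5,fy=5,interpolation=cv2.INTER_CUBIC)
    a=im if n=="top" else np.hstack([a,im])
cv2.imwrite("pics/over.png",a[...,::-1])
state()
E
```

```text
t 2.1 st [ -1.37  13.19 103.23] yaw rel 0.0009 rpy [ 3.141e+00 -2.000e-03  3.090e+00] F [-0.6   0.89 -0.48] w 0.0003
t 2.2 st [ -0.25  12.89 104.96] yaw rel 0.0008 rpy [-3.141e+00  1.000e-03  3.090e+00] F [-1.86 -0.1   0.29] w 0.0006
```

View pics/over.png

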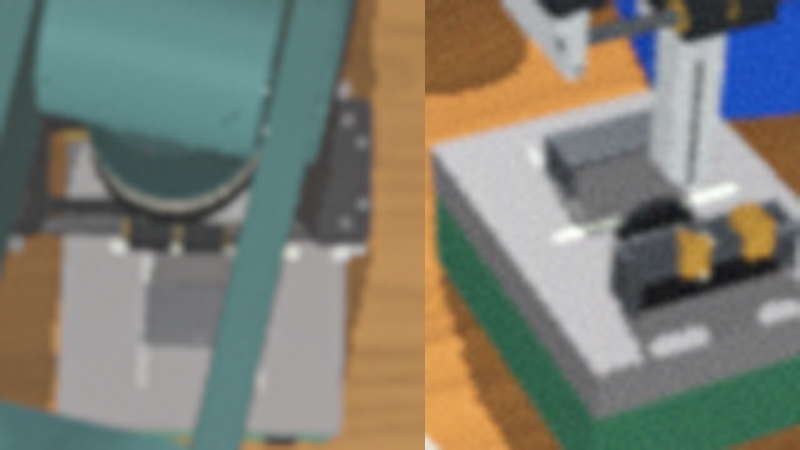

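The scene crop shows the shut fingers just behind the wheel on its +y side. The wheel is at about (655,215), and the needle sits between the markers as before. I recentre to y = 9 and feel downward.

Request:
move_arm(deltas=[0,0,0,0,-0.4,0.4,1,0,0,0,0,-0.4,0.7,1,0,0,0,0,-0.4,0.8,1,0,0,0,0,-0.4,0.8,1])

```text
time: 2.6
tool_pos: [0.587, -0.0936, 0.0958]
ee_rot: [3.141, -0.0, 3.089]
wrist_force: [0.5, -0.2, 0.7]
width: 0.0006
finger_force: 0.0
```

```bash
python3 -c "
from h import *
state()"
```

```text
t 2.6 st [-0.54  8.27 95.78] yaw rel -0.0003 rpy [ 3.141 -0.     3.089] F [ 0.46 -0.24  0.65] w 0.0006
```

Request:
move_arm(deltas=[0,0,0,0,0,0.1,1,0,0,0,0,0,0.1,1])

```text
time: 2.8
tool_pos: [0.5871, -0.0936, 0.0949]
ee_rot: [3.141, -0.0, 3.089]
wrist_force: [0.2, 0.2, -0.4]
width: 0.0002
finger_force: 0.0
```

Request:
move_arm(deltas=[0,0,0,0,0,0.1,1,0,0,0,0,0,0.1,1])

```text
time: 3.0
tool_pos: [0.5871, -0.0936, 0.0939]
ee_rot: [3.141, -0.0, 3.089]
wrist_force: [-0.0, 0.6, -0.3]
width: 0.0008
finger_force: 0.0
```

Request:
move_arm(deltas=[0,0,0,0,0,0.1,1,0,0,0,0,0,0.1,1])

```text
time: 3.2
tool_pos: [0.5871, -0.0936, 0.0928]
ee_rot: [3.141, -0.0, 3.089]
wrist_force: [0.4, 0.8, 0.1]
width: 0.0006
finger_force: 0.0
```

Request:
move_arm(deltas=[0,0,0,0,0,0.1,1,0,0,0,0,0,0.1,1])

```text
time: 3.4
tool_pos: [0.5873, -0.0936, 0.0924]
ee_rot: [-3.142, 0.0, 3.089]
wrist_force: [-0.4, 0.3, 0.6]
width: 0.0003
finger_force: 0.7
```

Request:
move_arm(deltas=[0,0,0,0,0,0.05,1,0,0,0,0,0,0.05,1])

```text
time: 3.6
tool_pos: [0.5873, -0.0937, 0.0921]
ee_rot: [-3.142, 0.001, 3.089]
wrist_force: [-0.9, -0.7, 4.0]
width: 0.0006
finger_force: 1.5
```

Contact is at z ≈ 92.4 mm. I press a little more.

Request:
move_arm(deltas=[0,0,0,0,0,0.04,1,0,0,0,0,0,0.04,1])

```text
time: 3.8
tool_pos: [0.5873, -0.0937, 0.0918]
ee_rot: [-3.142, 0.001, 3.089]
wrist_force: [-1.5, 0.9, 5.5]
width: 0.0002
finger_force: 2.4
```

Request:
move_arm(deltas=[0,0,0,0,0,0.04,1,0,0,0,0,0,0.04,1])

```text
time: 4.0
tool_pos: [0.5874, -0.0937, 0.0916]
ee_rot: [-3.141, 0.001, 3.089]
wrist_force: [-1.6, 0.1, 5.6]
width: 0.0004
finger_force: 3.0
```

Request:
move_arm(deltas=[0,0,0,0,-0.1,0,1,0,0,0,0,-0.2,0,1,0,0,0,0,-0.3,0,1,0,0,0,0,-0.4,0,1,0,0,0,0,-0.5,0,1,0,0,0,0,-0.5,0,1])

```text
time: 4.6
tool_pos: [0.5872, -0.0972, 0.0921]
ee_rot: [3.139, 0.001, 3.089]
wrist_force: [-2.6, 3.2, 7.9]
width: 0.0006
finger_force: 4.1
```

```bash
python3 - <<'E'
from h import *
state()
for n in("top","scene"):
    s=snap(n); np.savez(n+"1.npz",**s)
    r=slice(115,205) if n=="top" else slice(175,265); c=slice(205,290) if n=="top" else slice(235,310)
    im=cv2.resize(s["image"][r,c],None,fx=5,fy=5,interpolation=cv2.INTER_CUBIC)
    a=im if n=="top" else np.hstack([a,im])
cv2.imwrite("pics/roll1.png",a[...,::-1])
state()
E
```

```text
t 4.6 st [-0.15  4.75 92.07] yaw rel 0.0005 rpy [3.139e+00 1.000e-03 3.089e+00] F [-2.63  3.17  7.86] w 0.0006
t 4.7 st [-0.15  4.74 92.04] yaw rel 0.0005 rpy [3.139e+00 1.000e-03 3.089e+00] F [-3.1   3.45  8.49] w 0.0004
```

View pics/roll1.png

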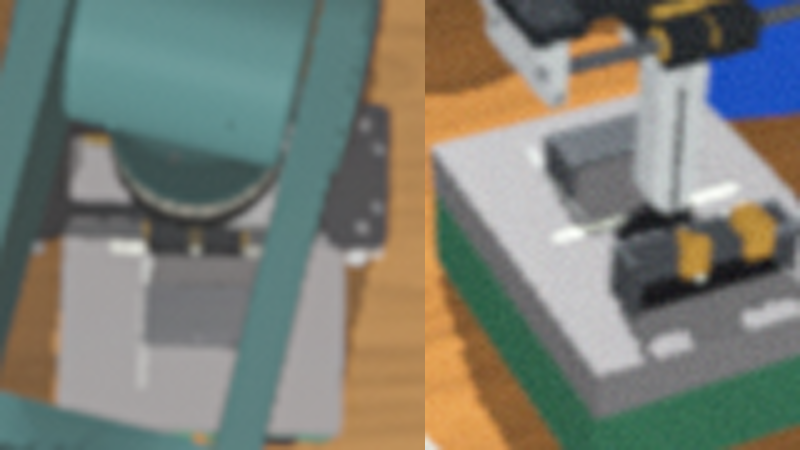

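Both crops show the finger on the wheel. The needle bar in the scene crop moved left from about (707,275) to (702,278), i.e. towards the cone, so the wheel is rolling. The force is about 8 N. I continue.

Request:
move_arm(deltas=[0,0,0,0,-0.1,0,1,0,0,0,0,-0.2,0,1,0,0,0,0,-0.3,0,1,0,0,0,0,-0.4,0,1])

```text
time: 5.1
tool_pos: [0.587, -0.1016, 0.0923]
ee_rot: [3.14, 0.001, 3.089]
wrist_force: [-3.5, 2.4, 8.5]
width: 0.0004
finger_force: 4.2
```

Request:
move_arm(deltas=[0,0,0,0,-0.1,0,1,0,0,0,0,-0.2,0,1,0,0,0,0,-0.3,0,1])

```text
time: 5.4
tool_pos: [0.5869, -0.1048, 0.0922]
ee_rot: [3.14, 0.001, 3.089]
wrist_force: [-2.5, 3.4, 7.7]
width: 0.0008
finger_force: 3.8
```

Request:
move_arm(deltas=[0,0,0,0,-0.1,0,1,0,0,0,0,-0.2,0,1,0,0,0,0,-0.3,0,1,0,0,0,0,-0.3,0,1])

```text
time: 5.8
tool_pos: [0.5868, -0.1084, 0.0918]
ee_rot: [3.141, 0.001, 3.089]
wrist_force: [-2.4, 1.1, 6.1]
width: 0.0004
finger_force: 3.1
```

```bash
python3 - <<'E'
from h import *
state()
s=snap("scene"); t=snap("top")
im=cv2.resize(s["image"][175:265,235:315],None,fx=6,fy=6,interpolation=cv2.INTER_CUBIC)
cv2.imwrite("pics/roll2.png",im[...,::-1])
E
```

```text
t 5.8 st [ 1.000e-02 -6.470e+00  9.182e+01] yaw rel -0.0 rpy [3.141e+00 1.000e-03 3.089e+00] F [-2.36  1.11  6.09] w 0.0004
```

View pics/roll2.png

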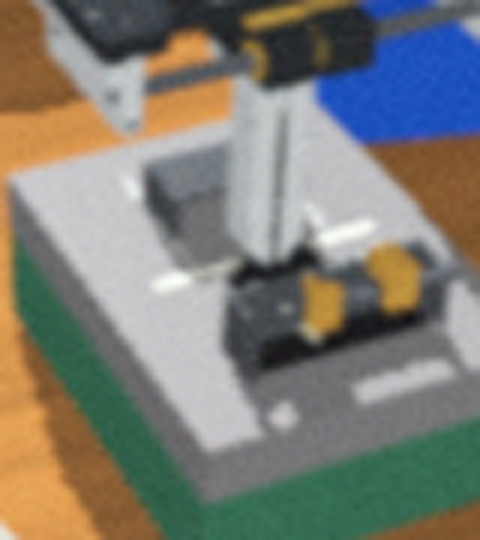

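The white bar now shows under the cone at (315,333), with its back end at (290,305), so it is close to set. I lift off and swing aside for a clear view from above.

Request:
move_arm(deltas=[0,0,0,0,0,-1,1,0,0,0,0,0,-4,1,0,0,0,3,4,-6,1,0,0,0,6,8,-6,1,0,0,0,9,12,-6,1,0,0,0,12,16,-6,1,0,0,0,13,18,-6,1])

```text
time: 6.6
tool_pos: [0.4637, 0.0804, 0.1507]
ee_rot: [3.141, -0.0, 3.091]
wrist_force: [0.1, -0.0, 0.0]
width: 0.0002
finger_force: 0.0
```

```bash
cat > meas.py <<'E'
from h import *
state()
t=snap("top"); np.savez("top2.npz",**t); s=snap("scene")
a=cv2.resize(t["image"][120:210,205:290],None,fx=5,fy=5,interpolation=cv2.INTER_CUBIC)
b=cv2.resize(s["image"][185:275,240:315],None,fx=5,fy=5,interpolation=cv2.INTER_CUBIC)
import sys; cv2.imwrite(sys.argv[1],np.hstack([a,b])[...,::-1])
im=t["image"].astype(int)
hsv=cv2.cvtColor(t["image"],cv2.COLOR_RGB2HSV)
for r in range(138,148): print(r,[int(x) for x in im[r,240:262].mean(1)])
r=slice(134,138); w=np.clip(hsv[r,248:260,1].astype(float)-25,0,None); cc=(w.sum(0)*np.arange(248,260)).sum()/w.sum()
w=hsv[r,234:246,1]-25.; w=np.clip(w,0,None); cb=(w.sum(0)*np.arange(234,246)).sum()/w.sum()
r=slice(142,145); g=im[r,240:262].mean(2).mean(0); w=np.clip(g-85,0,None); cn=(w*np.arange(240,262)).sum()/w.sum()
print("cols cone",cc,"blunt",cb,"needle",cn)
cp=plane(t,[(cc,138.)],.117)
print("cone st",st(plane(t,[(cc,139.5)],.117)),"needle st",[st(plane(t,[(cn,143.)],z))[0].round(1) for z in(.095,.102)])
E
python3 meas.py pics/m1.png
```

```text
t 6.6 st [-132.78  175.53  150.68] yaw rel 0.0018 rpy [ 3.141 -0.     3.091] F [ 0.08 -0.03  0.  ] w 0.0002
138 [128, 126, 122, 110, 104, 103, 102, 103, 103, 103, 104, 105, 107, 109, 107, 100, 97, 99, 98, 96, 95, 89]
139 [119, 121, 122, 119, 119, 119, 119, 120, 119, 120, 119, 117, 116, 115, 115, 115, 115, 115, 115, 114, 110, 101]
140 [100, 103, 106, 109, 114, 115, 114, 114, 114, 115, 114, 115, 125, 130, 124, 119, 119, 121, 121, 120, 119, 108]
141 [77, 77, 79, 84, 89, 90, 90, 90, 88, 87, 87, 99, 131, 146, 124, 103, 100, 102, 103, 105, 106, 102]
142 [55, 55, 56, 57, 59, 60, 61, 58, 62, 65, 72, 98, 140, 153, 117, 73, 63, 66, 68, 72, 80, 91]
143 [57, 56, 56, 55, 55, 54, 54, 56, 73, 95, 114, 137, 157, 158, 114, 63, 51, 52, 53, 57, 72, 87]
144 [77, 72, 74, 76, 68, 70, 70, 72, 98, 123, 137, 150, 159, 150, 106, 70, 62, 61, 61, 61, 74, 86]
145 [86, 82, 84, 85, 78, 80, 81, 82, 103, 122, 121, 120, 127, 127, 96, 82, 83, 79, 81, 83, 82, 86]
146 [79, 78, 78, 78, 76, 77, 78, 79, 90, 100, 93, 87, 92, 93, 84, 86, 88, 85, 88, 88, 83, 84]
147 [83, 80, 79, 78, 79, 78, 78, 78, 78, 79, 77, 76, 77, 78, 78, 79, 80, 78, 78, 79, 76, 79]
cols cone 252.89587242026266 blunt 239.9273786407767 needle 252.14865481076146
cone st [[ 51.36338901 -16.23301294 117.        ]] needle st [array([ 47.4, -14.8,  95. ]), array([ 45.7, -14.7, 102. ])]
```

View pics/m1.png

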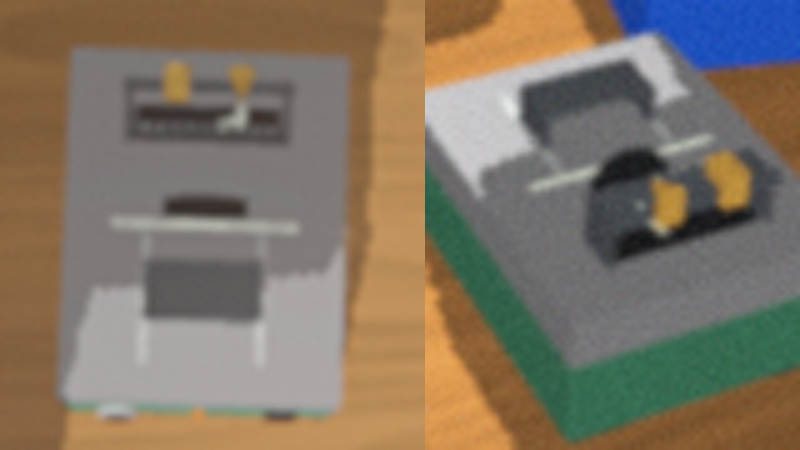

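The needle's bar at the tip, along x, is at col ≈252.9 (rows 140–142), and the cone tip is at col ≈253.0. They agree to within 1 mm, so the needle is set and the fingers are clear of it. Next is the hood: I go behind its wall.

Request:
move_arm(deltas=[0,0,0,-0.5,-4.5,0,1,0,0,0,-1.5,-9,0,1,0,0,0,-3,-13,0,1,0,0,0,-3.8,-17.5,1,1,0,0,0,-3.8,-17.5,4,1,0,0,0,-3.8,-17.5,5,1,0,0,0,-3.8,-17.5,5,1])

```text
time: 7.4
tool_pos: [0.4932, -0.0989, 0.0983]
ee_rot: [3.14, -0.005, 3.088]
wrist_force: [0.2, 0.2, 0.7]
width: 0.0007
finger_force: 0.0
```

```bash
python3 -c "
from h import *
state()"
```

```text
t 7.4 st [-93.93  -1.93  98.25] yaw rel -0.0011 rpy [ 3.14  -0.005  3.088] F [0.18 0.15 0.67] w 0.0007
```

Request:
move_arm(deltas=[0,0,0,0,0.2,0.6,1,0,0,0,0,0.2,1.1,1,0,0,0,0,0.2,1.1,1,0,0,0,-0.5,0.2,1.1,1,0,0,0,-1.0,0.2,1.1,1,0,0,0,-1.5,0.2,1.1,1,0,0,0,-1.8,0.2,1.1,1,0,0,0,-2.1,0.2,1.1,1])

```text
time: 8.2
tool_pos: [0.5162, -0.0979, 0.0897]
ee_rot: [3.142, -0.0, 3.089]
wrist_force: [-2.2, 0.3, 2.0]
width: 0.0004
finger_force: 1.3
```

Request:
move_arm(deltas=[0,0,0,-0.3,0,0,1,0,0,0,-0.6,0,0,1,0,0,0,-0.9,0,0,1,0,0,0,-1.2,0,0,1,0,0,0,-1.5,0,0,1])

```text
time: 8.7
tool_pos: [0.5309, -0.0987, 0.0896]
ee_rot: [3.141, -0.0, 3.089]
wrist_force: [-3.0, -0.3, 1.8]
width: 0.0005
finger_force: 1.4
```

```bash
python3 -c "
from h import *
state()"
```

```text
t 8.7 st [-56.34   0.27  89.63] yaw rel -0.0002 rpy [ 3.141 -0.     3.089] F [-2.99 -0.29  1.85] w 0.0005
```

Request:
move_arm(deltas=[0,0,0,-0.4,0,0,1,0,0,0,-0.8,0,0,1,0,0,0,-1.2,0,0,1,0,0,0,-1.6,0,0,1,0,0,0,-2.0,0,0,1,0,0,0,-2.4,0,0,1,0,0,0,-2.7,0,0,1])

```text
time: 9.4
tool_pos: [0.5582, -0.1001, 0.0897]
ee_rot: [3.142, 0.0, 3.089]
wrist_force: [-1.7, -0.5, 1.6]
width: 0.0004
finger_force: 1.4
```

Request:
move_arm(deltas=[0,0,0,-0.1,0,0,1,0,0,0,-0.2,0,0,1,0,0,0,-0.2,0,0,1])

```text
time: 9.7
tool_pos: [0.56, -0.1002, 0.0896]
ee_rot: [3.142, 0.0, 3.089]
wrist_force: [-1.5, -0.2, 1.7]
width: 0.0004
finger_force: 0.8
```

```bash
python3 -c "
from h import *
state()"
```

```text
t 9.7 st [-27.16   0.24  89.65] yaw rel -0.0002 rpy [3.142 0.    3.089] F [-1.48 -0.24  1.74] w 0.0004
```

Request:
move_arm(deltas=[0,0,0,-0.1,0,0,1,0,0,0,-0.2,0,0,1,0,0,0,-0.2,0,0,1])

```text
time: 10.0
tool_pos: [0.5618, -0.1003, 0.0897]
ee_rot: [3.142, 0.0, 3.089]
wrist_force: [-2.7, -0.2, 0.9]
width: 0.0004
finger_force: 1.1
```

Request:
move_arm(deltas=[0,0,0,-0.1,0,0,1,0,0,0,-0.1,0,0,1])

```text
time: 10.2
tool_pos: [0.5629, -0.1004, 0.0897]
ee_rot: [3.142, 0.0, 3.089]
wrist_force: [-1.4, -0.1, 1.8]
width: 0.0005
finger_force: 1.1
```

Request:
move_arm(deltas=[0,0,0,-0.1,0,0,1,0,0,0,-0.1,0,0,1])

```text
time: 10.4
tool_pos: [0.5635, -0.1004, 0.0897]
ee_rot: [3.142, -0.001, 3.089]
wrist_force: [-2.8, -0.5, 1.3]
width: 0.0004
finger_force: 1.8
```

Request:
move_arm(deltas=[0,0,0,-0.06,0,0,1,0,0,0,-0.06,0,0,1])

```text
time: 10.6
tool_pos: [0.5635, -0.1004, 0.0897]
ee_rot: [3.141, -0.002, 3.089]
wrist_force: [-5.3, 0.3, 3.2]
width: 0.0005
finger_force: 2.7
```

Request:
move_arm(deltas=[0,0,0,-0.05,0,0,1,0,0,0,-0.05,0,0,1])

```text
time: 10.8
tool_pos: [0.5635, -0.1004, 0.0897]
ee_rot: [3.141, -0.003, 3.089]
wrist_force: [-6.8, -0.4, 3.9]
width: 0.0003
finger_force: 3.3
```

The hood is at its stop: the position has stalled while the force rises to 7 N. I back off and look.

Request:
move_arm(deltas=[0,0,0,1,0,0,1,0,0,0,3,0,-1,1,0,0,0,4,1,-5,1,0,0,0,6,6,-6,1,0,0,0,8,11,-6,1,0,0,0,10,15,-6,1,0,0,0,11,18,-6,1,0,0,0,11,18,-6,1])

```text
time: 11.6
tool_pos: [0.4638, 0.0889, 0.1502]
ee_rot: [3.139, 0.003, 3.095]
wrist_force: [0.2, 0.0, -0.2]
width: 0.0004
finger_force: 0.0
```

```bash
python3 meas.py pics/m2.png
```

```text
t 11.6 st [-133.16  184.05  150.17] yaw rel 0.0057 rpy [3.139e+00 3.000e-03 3.095e+00] F [ 0.22  0.   -0.24] w 0.0004
138 [128, 128, 122, 111, 104, 102, 103, 103, 104, 104, 103, 105, 108, 109, 107, 100, 98, 97, 98, 96, 94, 90]
139 [120, 122, 122, 120, 119, 121, 120, 119, 120, 121, 119, 117, 115, 116, 115, 114, 115, 116, 115, 114, 110, 102]
140 [101, 103, 108, 109, 114, 115, 115, 115, 114, 113, 114, 117, 125, 130, 125, 120, 120, 121, 121, 120, 118, 108]
141 [77, 78, 79, 83, 90, 91, 90, 90, 90, 87, 86, 101, 132, 145, 125, 103, 101, 102, 104, 106, 107, 103]
142 [56, 57, 57, 56, 60, 60, 59, 59, 61, 65, 73, 98, 140, 154, 118, 74, 63, 65, 69, 73, 82, 92]
143 [58, 56, 57, 57, 54, 55, 55, 57, 75, 97, 114, 136, 158, 158, 114, 64, 50, 52, 53, 57, 71, 87]
144 [77, 71, 75, 76, 67, 71, 71, 73, 98, 124, 138, 150, 159, 151, 108, 69, 62, 61, 61, 62, 74, 87]
145 [86, 82, 85, 86, 78, 81, 82, 83, 103, 122, 122, 121, 129, 126, 97, 83, 82, 80, 82, 84, 82, 86]
146 [78, 78, 79, 79, 76, 78, 78, 79, 89, 98, 94, 86, 91, 94, 83, 86, 89, 84, 89, 88, 82, 84]
147 [84, 81, 79, 79, 79, 79, 79, 79, 80, 80, 78, 76, 77, 79, 78, 80, 80, 78, 78, 80, 78, 79]
cols cone 252.90534784666352 blunt 239.92660194174758 needle 252.16472172351885
cone st [[ 51.36424474 -16.25760797 117.        ]] needle st [array([ 47.4, -14.8,  95. ]), array([ 45.7, -14.8, 102. ])]
```

View pics/m2.png

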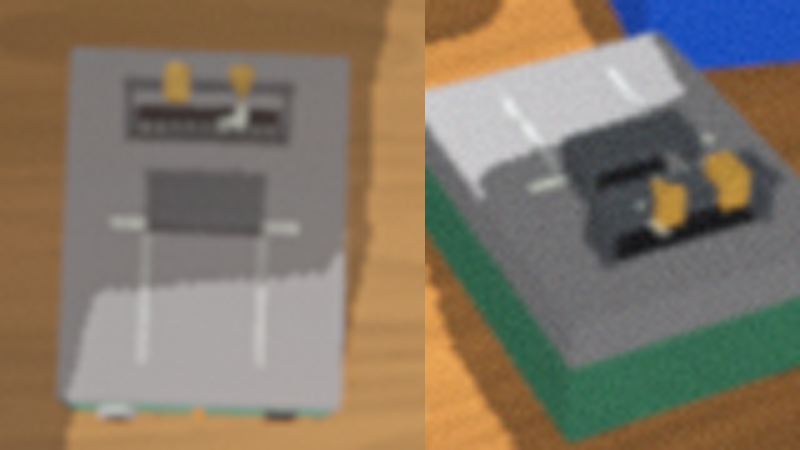

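The hood now covers the wheel at crop (205,203), and the needle is still at col ≈252.9, level with the cone tip. The arm is clear, so I hand in.

```bash
python3 -c "
from bench import robot
print(robot.close_job())"
```

```text
the job is handed in; nothing more can be done
None
```

The needle was set to within about 1 mm of the cone tip and the hood was pushed shut against its stop. Wrist readings, taken only at the end of each move, peaked at about 8.5 N on the wheel and 8 N on the hood. The job is handed in; no verdict was returned.

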